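# Snug the tapered drain plug of an air manifold, then open its valve

### The job

The brass tee-bar plug in the air manifold has only been started by hand: turn it clockwise (seen from above) until its tapered thread has gone properly snug, about 0.5 N m, without overtightening it. Only then swing the red valve lever its full quarter turn, counter-clockwise, to open the air. Let go of everything, and leave the bottle, pliers and tape roll beside the manifold where they are.

Things in the scene. Friction and masses are not known exactly. Their poses are not given: they have to be found in the camera images.
- manifold: fixed air manifold: aluminium block 56 (x) by 190 (y) by 44 mm on a steel base plate 100 by 250 by 6 mm; block top 50 mm above the bench. Origin: centre of the plate's underside. Its round gauge (-x side) faces the robot; two brass barbs stick out 26 mm on the +x side. The plug's axis is at y = +65 mm, the valve's at y = -65 mm.
- tee_bar (a point): centre of the crossbar of the brass plug, on its upright axis, 100 mm above the bench. Bar 64 mm long (point x), 12 mm thick (point y), 14 mm tall, on a 12 mm square stem, 22 mm of it free below the bar; at this height nothing else is within 70 mm of the axis. The plug turns in place; clockwise from above tightens. The bar's angle tells nothing of where it goes snug.
- port (a point): centre of the plug's port, on its axis, on the block's top. The thread runs at about 0.05 N m for 0.9 to 2.3 rad, different every time; then the taper bites: 0.32 N m, rising 0.8 N m per further rad. About 0.5 N m is snug; over 0.7 is spoilt. It stays put when let go, but friction lets a torque read after a stop be up to 0.1 too low: turn in steps of 0.05 rad or less.
- taper (a joint): how firmly the taper is wedged: one hundredth of the angle, in rad, that the plug has been turned past its first bite; 0 until then. Snug is over 0.0008 (0.08 rad past), overtightened over 0.005 (0.5 rad past): too small beside the noise of readings, so feel the torque instead.
- valve (a joint): angle of the valve lever in rad: 0 = shut (it points to the manifold's -x, toward the robot), 1.57 = open (it points to the manifold's -y, away from the plug), stops at both ends. Opens counter-clockwise from above, against a friction of about 0.12 N m, and stays where it is left.
- lever_grip (a point): the place to hold the valve lever, in the middle of its red sleeve, 77 mm above the bench, 62 mm out from the lever's upright axis. Sleeve 14 mm wide (point y), 13 mm tall, 60 mm long (point x; the point's -x points outward along the lever). The axis passes through the manifold's (0, -65 mm).
- green_bottle: green paint bottle, upright, 36 mm across, 101 mm tall, origin at the centre of its underside; leave it alone
- pliers: blue-handled long-nose pliers lying flat, 156 by 53 by 14 mm, origin under the middle; leave them alone
- blue_tape: roll of blue tape lying flat, 102 mm across, 24 mm high, origin at the centre of its underside; leave it alone

How it is judged:
By the outcome, as a careful person would: the job done as asked, in the order asked, and still so for the second after the job is handed in, with the robot touching nothing.
It also fails if it takes over 72 s, if anything falls off the work surface, if the arm or the gripper's body presses on something with over 40 N, if the wrist force passes 120 N, or if a joint passes its speed limit or range.

### The arm

A 7-joint arm with a two-finger parallel gripper is mounted at the origin on a cart in front of the work surface, level with it; the furniture and walls round the work are solid. World frame = base frame: x ahead of the robot, y to its left, z up, the work surface at z = 0. Lengths are in m, angles in rad, forces in N, time in s.
With the tool pointing down it reaches from about 0.425 to 0.925 m from the base axis. Payload 6.8 kg.
Tool frame: the origin (TCP) lies between the finger pads; the fingertips stand 8 mm ahead of it and the grasp point (between the pads) lies 11 mm behind it; z points along the fingers, y is the line along which they close (so a half turn about z gives the same grasp; the last joint's range is limited). The gripper opens to 85 mm and grips with 20 to 120 N. Pads are 22 mm wide; open, the fingers measure 114 mm over their backs; the gripper's body (76 mm by 85 mm) begins 54 mm behind the grasp point. The pads swing forward as they close: fully open they stand 13 mm farther back than shut.
Start: joints at [1.216, 0.477, 0.022, 1.555, -0.011, 1.109, -0.083], TCP at [0.165, -0.655, 0.203] pointing down, gripper open.
Joint ranges: [-2.96, 2.96], [-0.34, 2.1], [-1.41, 1.46], [0.24, 2.44], [-1.37, 4.51], [0.17, 1.92], [-2.96, 2.96]. Speed limits (rad/s): [2.39, 2.39, 3.14, 3.14, 3.14, 3.14, 3.14].

### API

Orientations are given as a unit quaternion [w, x, y, z].
In Python, from rig import r gives the robot as it stands. The module is installed in compiled form; this text tells all that it offers.
- The arm moves only by the shell command python3 -m jog 'ROWS'. ROWS is JSON, a list that holds one entry, the list of rows, each a list of 7 numbers: the turn, a rotation vector about the tool's x, y, z in degrees, then the shift along the tool's x, y, z in mm, then the gripper's target within -1 to 1 (fully open at 1, half-way at 0, shut at -1). In form: [[[rx, ry, rz, x, y, z, fingers], ...]]. A call has 1 to 12 rows; each row shifts and turns the commanded pose from where the row before left it, along the tool's axes as they then stand; what a row does not reach is not made up. A row lasts 1/8 s, in which the tool goes at most 62.5 mm and 10.7 degrees, less where a joint would pass 70% of its speed; a pose out of reach is approached as far as the arm can. A call is refused whole if a number of a shift passes 62.5 or a number of a turn 10.7, either way. A call with a gripper value outside its range is refused whole. The fingers move at their own pace and stop on an object; the grip force is fixed at half the most. Time passes only in rows, so rows that do not move let the fingers close. It gives the time, the measured TCP pose, the force, the opening and the grip force at its end, in the units of the state.
- r.observe(): the state, without advancing time (a new reading comes with each control period).
- r.camera(name): name is "side" or "top" or "wrist"; returns the picture (400x640x3 uint8, red, green, blue); there is no depth.
- r.get_calibration(name): a dict with "fx", "fy", "cx", "cy" (pixels), "T" (4x4, takes a point from camera to world coordinates). Camera axes: x right, y down, z forward; pixel columns grow to the right and rows downward; lengths in m; the calibration is good to about 2 mm. A picture is of the moment at which its call begins: read the wrist's pose just before it. get_calibration takes no time and is no camera call; for the wrist camera it gives the pose at the moment of the call.
- r.hand_in(): hands the job in; it is judged then, once.
Trained networks look in the newest picture that a camera, given by its name, has taken for a name from the list of things; names that differ only in an ending like _2 or _b are one class to them, and where a whole thing is asked for, a point or a joint stands for the part that bears it (a point fixed in the world has none). Each returns a list of dicts, best first, with "score" (0 to 1); they miss things now and then, are a little off and sometimes report something else, mostly with a low value. They report only what shows in the picture. A call takes as long as a camera call.
- r.spot_in(target, camera): "xyz" ([x, y, z] in m, in the coordinates of the camera as it stood for that picture, good to about 4 mm: the middle of the surface that is visible of it).
The state is a dict: "time": time; "qpos": joint angles; "joint_velocities": joint speeds; "joint_torque": joint torques, N m; "position": TCP position; "ee_rot": TCP orientation; "wrist_force": force on the tool from outside, world axes, zero at the start; "wrist_torque": the same for the moment, N m; "gripper_width": finger opening in m; "finger_force": force on a finger pad.
Only numpy, scipy, OpenCV 4.12 (cv2) and the standard library are available. Lean on these libraries where they do the work, as an engineer would, in place of code of your own. Each camera call takes 0.05 s, during which the arm holds its last target. There are 200 camera calls.

## Working session

There is one attempt and no reset: what is moved stays moved. The work goes in short steps, Python scripts to look and compute and a shell command to move; the robot and the scene stay as the last step left them, time stands still between calls to the robot, and variables do not carry over. Pictures are saved under pics/ and viewed, at most 10 in all, crops included, and the job is handed in when it is done.

```bash
mkdir -p pics
cat > h.py <<'E'
import numpy as np, cv2
from rig import r
from scipy.spatial.transform import Rotation as R
def spot(t,c):
    T=np.array(r.get_calibration(c)["T"])
    return [(round(d["score"],2),(T@np.r_[d["xyz"],1])[:3].round(4).tolist()) for d in r.spot_in(t,c)[:2]]
def snap(c,n):
    im=r.camera(c); cv2.imwrite(f"pics/{n}.png",im[...,::-1]); return im
E
python3 - <<'E'
from h import *
o=r.observe();print(o)
for c in("top","side"):
    snap(c,c+"0")
    for t in("manifold","tee_bar","lever_grip","green_bottle","pliers","blue_tape"):print(c,t,spot(t,c))
    print(r.get_calibration(c))
E
```

```text
{'time': 0.0, 'qpos': array([ 1.21592894,  0.47781168,  0.02235673,  1.55644897, -0.01148994,
        1.10928222, -0.08311906]), 'joint_velocities': array([ 4.69379386e-04,  9.34160780e-04, -9.76825560e-04,  1.40316226e-05,
       -1.06281357e-03, -7.46465531e-04,  6.36168718e-05]), 'joint_torque': array([ 2.56912072e-04, -5.96448791e+01,  1.60808645e+00, -2.81193602e+01,
        1.25378586e-02,  9.32372612e-03, -1.00565427e-05]), 'position': array([ 0.16469556, -0.65394205,  0.20181937]), 'ee_rot': array([-8.91397269e-04,  9.92397967e-01,  1.23066832e-01, -1.87400679e-04]), 'wrist_force': array([-0.43632831,  0.07253776, -0.77744398]), 'wrist_torque': array([-0.03596009, -0.00414192,  0.014551  ]), 'finger_force': 0.0, 'gripper_width': 0.08544551066718382}
top manifold [(0.89, [0.5614, 0.0955, 0.0466])]
top tee_bar []
top lever_grip [(0.75, [0.5421, 0.0256, 0.0771])]
top green_bottle [(0.56, [0.6827, -0.016, 0.0676])]
top pliers [(0.83, [0.6909, 0.1428, 0.006])]
top blue_tape [(0.65, [0.5735, 0.3237, 0.0265])]
{'fx': 364.4888274430511, 'fy': 364.4888274430511, 'cx': 324.264621078782
[... 391 characters left out ...]
.1693, 0.0975])]
side lever_grip [(0.81, [0.5384, 0.0314, 0.0795])]
side green_bottle [(0.94, [0.6829, -0.009, 0.0474]), (0.43, [0.6852, 0.1549, 0.0105])]
side pliers [(0.59, [0.6861, 0.1514, 0.0119])]
side blue_tape [(0.57, [0.5675, 0.3341, 0.0146])]
{'fx': 389.4633371622541, 'fy': 389.4633371622541, 'cx': 324.2006089413361, 'cy': 193.10293421564654, 'T': array([[-8.33055428e-01, -2.12532935e-01,  5.10733204e-01,
         1.57513127e-01],
       [-5.53189527e-01,  3.20116321e-01, -7.69094850e-01,
         7.64091561e-01],
       [-3.60484314e-05, -9.23230899e-01, -3.84245632e-01,
         4.59296853e-01],
       [ 0.00000000e+00,  0.00000000e+00,  0.00000000e+00,
         1.00000000e+00]])}
```

View pics/top0.png

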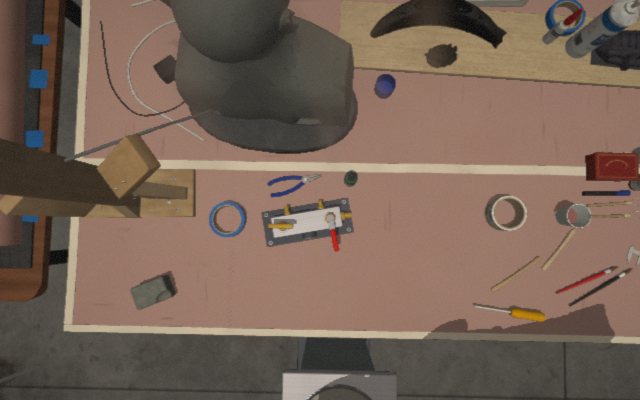

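View pics/side0.png

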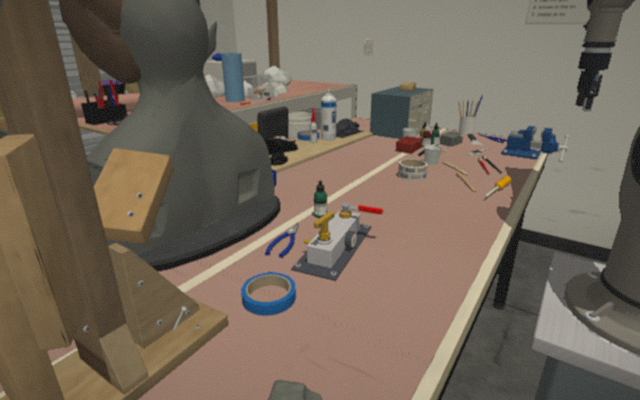

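```bash
cat >> h.py <<'E'
def st():
    o=r.observe(); q=o["ee_rot"]; return o,R.from_quat([q[1],q[2],q[3],q[0]]),np.array(o["position"])
def togo(p):
    o,Q,t=st(); return (Q.inv().apply(np.array(p)-t)*1000).round(1)
def yaw():  # tool x heading, deg
    o,Q,t=st(); v=Q.apply([1,0,0]); return np.degrees(np.arctan2(v[1],v[0]))
def proj(c,P):
    k=r.get_calibration(c);T=np.linalg.inv(np.array(k["T"]));p=T@np.r_[P,1];return (k["fx"]*p[0]/p[2]+k["cx"],k["fy"]*p[1]/p[2]+k["cy"])
def ray(c,uv,z):
    k=r.get_calibration(c);T=np.array(k["T"]);d=T[:3,:3]@[(uv[0]-k["cx"])/k["fx"],(uv[1]-k["cy"])/k["fy"],1];o=T[:3,3];return o+d*(z-o[2])/d[2]
E
python3 - <<'E'
from h import *
im=cv2.imread("pics/top0.png")[190:255,250:365]
cv2.imwrite("pics/topc.png",cv2.resize(im,None,fx=6,fy=6,interpolation=cv2.INTER_CUBIC))
print(togo([0.48,-0.3,0.3]),yaw())
E
```

```text
[ 392.1 -266.9  -97.2] 14.137284241789489
```

View pics/topc.png

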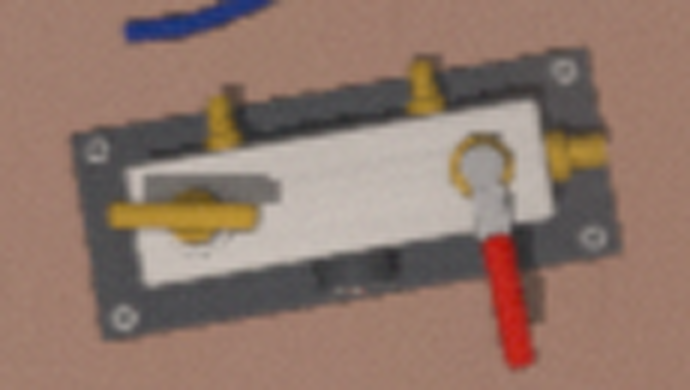

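```bash
python3 - <<'E'
from h import *
f=lambda u,v,z:ray("top",(250+(u+.5)/6-.5,190+(v+.5)/6-.5),z)
c=[f(*p,.006) for p in((97,151),(565,70),(593,237),(123,318))]
m=np.mean(c,0);x=(c[0]-c[3]+c[1]-c[2]);y=(c[0]-c[1]+c[3]-c[2]);print("m",m,np.degrees(np.arctan2(x[1],x[0])),np.degrees(np.arctan2(-y[0],y[1])))
th=np.arctan2(-y[0],y[1]);print("axis",m+[-.065*np.sin(th),.065*np.cos(th),0],"valve",m-[-.065*np.sin(th),.065*np.cos(th),0])
a,b=f(110,213,.107),f(257,215,.107);print("tee",a,b,(a+b)/2)
print("grip",f(507,302,.083))
E
python3 -m jog '[[[0,0,0,33,-22,-8,1],[0,0,0,33,-22,-8,1],[0,0,0,33,-22,-8,1],[0,0,0,33,-22,-8,1],[0,0,0,33,-22,-8,1],[0,0,0,33,-22,-8,1],[0,0,0,33,-22,-8,1],[0,0,0,33,-22,-8,1],[0,0,0,33,-22,-8,1],[0,0,0,33,-22,-8,1],[0,0,0,33,-22,-8,1],[0,0,0,33,-22,-8,1]]]'
python3 -c "
from h import *
print(togo([.48,.1,.3]),yaw(),r.observe()['qpos'])"
```

```text
m [0.56891691 0.09786026 0.006     ] 10.434279719531157 10.881027088462128
axis [0.55664684 0.16169164 0.006     ] valve [0.58118697 0.03402888 0.006     ]
tee [0.55755348 0.19239328 0.107     ] [0.55789679 0.12962853 0.107     ] [0.55772514 0.1610109  0.107     ]
grip [0.52214012 0.02186729 0.083     ]
time: 2.2
position: [0.4852, -0.3009, 0.2993]
ee_rot: [0.0, 0.992, 0.123, 0.0]
wrist_force: [0.3, -0.7, -0.1]
gripper_width: 0.0853
finger_force: 0.0
[  92.9 -390.    -0.8] 14.12809101530799 [ 0.60675498  0.23819268 -0.19516282  1.67680242  0.04870074  1.23091467
 -0.92347359]
```

```bash
python3 -m jog '[[[0,0,-9.5,0,0,0,1],[0,0,-9.5,0,0,0,1],[0,0,-9.5,0,0,0,1],[0,0,-9.5,0,0,0,1],[0,0,-9.5,0,0,0,1],[0,0,-9.5,0,0,0,1],[0,0,-9.5,0,0,0,1],[0,0,-9.4,0,0,0,1]]]'
python3 -m jog '[[[0,0,0,46,7,7,1],[0,0,0,46,7,7,1],[0,0,0,46,7,7,1],[0,0,0,46,7,7,1],[0,0,0,46,7,7,1],[0,0,0,46,7,7,1],[0,0,0,46,7,7,1],[0,0,0,46,7,7,1],[0,0,0,46,7,7,1],[0,0,0,46,7,7,1],[0,0,0,0,0,0,1]]]'
python3 - <<'E'
from h import *
print(yaw(),r.observe()["qpos"],togo([.557,.1613,.2]))
im=snap("wrist","w1")
for t in("tee_bar","lever_grip","manifold"):print(t,spot(t,"wrist"))
print(proj("wrist",[.557,.1613,.107]),r.get_calibration("wrist")["T"])
E
```

```text
time: 3.2
position: [0.4844, -0.3019, 0.2989]
ee_rot: [0.0, 0.705, 0.709, -0.0]
wrist_force: [0.3, 0.3, -0.5]
gripper_width: 0.0857
finger_force: 0.0
time: 4.58
position: [0.5532, 0.163, 0.2285]
ee_rot: [-0.001, 0.704, 0.71, 0.001]
wrist_force: [-1.1, -0.2, -0.3]
gripper_width: 0.0852
finger_force: 0.0
90.42621093470032 [ 0.09364021  0.35605889 -0.61647655  1.73393573  0.22272806  1.12240472
 -0.58295911] [-1.8  3.8 28.5]
tee_bar [(0.68, [0.5809, 0.3185, 0.0239]), (0.61, [0.5618, 0.164, 0.1095])]
lever_grip [(0.44, [0.5601, 0.1614, 0.1075])]
manifold [(0.59, [0.5664, 0.1049, 0.0494])]
(np.float64(322.0147039709824), np.float64(177.36803138064252)) [[ 9.99998463e-01 -1.42380611e-03 -1.02316123e-03  5.54383955e-01]
 [-1.65698395e-03 -9.58215133e-01 -2.86043725e-01  2.28084530e-01]
 [-5.73137777e-04  2.86044981e-01 -9.58216020e-01  4.00553434e-01]
 [ 0.00000000e+00  0.00000000e+00  0.00000000e+00  1.00000000e+00]]
```

View pics/w1.png

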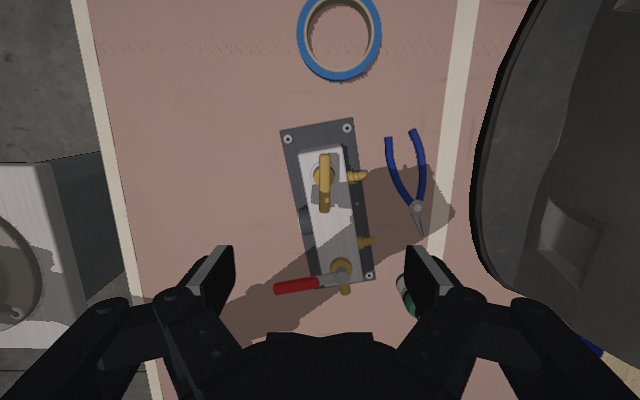

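Run:
```python
from h import *
im=cv2.imread("pics/w1.png");c=im[120:310,265:385]
cv2.imwrite("pics/w1c.png",cv2.resize(c,None,fx=3.15*1.0,fy=3.15,interpolation=cv2.INTER_CUBIC))
hsv=cv2.cvtColor(c,cv2.COLOR_BGR2HSV);m=((hsv[...,0]>14)&(hsv[...,0]<32)&(hsv[...,1]>110)).astype(np.uint8)
n,l,s,ce=cv2.connectedComponentsWithStats(m)
for a,b in zip(s,ce):
    if a[4]>40:print(a+[265,120,0,0,0],b+[265,120])
for v in(.1595,.1613):
  for y in(-.032,.032):print([np.round(proj("wrist",[.557+d,v+y,z]),1) for d in(-.006,.006) for z in(.107,.093)])
ang=np.radians(10.7)
print(proj("wrist",[.569,.098,.05]),[np.round(proj("wrist",[.569+a*np.cos(ang)-b*np.sin(ang),.098+a*np.sin(ang)+b*np.cos(ang),.05]),0) for a,b in((-.028,.095),(.028,.095),(.028,-.095),(-.028,-.095))])
```

```text
[  265   120   120   190 21417] [323.69561563 214.92543307]
[314 154  20  58 728] [323.89835165 181.59615385]
[347 171  20  13 186] [355.61827957 176.03225806]
[357 236  19  13 162] [365.22222222 241.45679012]
[330 257  22  18 215] [340.3627907 264.4744186]
[339 284  11  11  92] [344.82608696 289.34782609]
[array([316.4, 208. ]), array([316.5, 204. ]), array([327.5, 208. ]), array([327.2, 204. ])]
[array([316.1, 148.3]), array([316.3, 146.6]), array([328. , 148.3]), array([327.6, 146.6])]
[array([316.4, 206.4]), array([316.5, 202.4]), array([327.6, 206.4]), array([327.2, 202.4])]
[array([316.1, 146.5]), array([316.3, 144.9]), array([328. , 146.5]), array([327.6, 144.9])]
(np.float64(330.8285742900323), np.float64(215.26107361884974)) [array([294., 147.]), array([340., 138.]), array([363., 275.]), array([323., 282.])]
```

View pics/w1c.png

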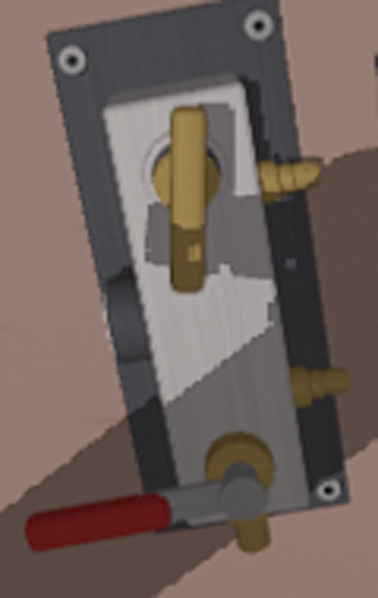

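```bash
python3 -m jog '[[[0,0,0.2,-2,2,26,1],[0,0,0.2,-2,2,26,1],[0,0,0,-2,1,26,1],[0,0,0,0,0,0,1],[0,0,0,0,0,0,1]]]'
python3 - <<'E'
from h import *
print(yaw(),st()[2],r.observe()["wrist_torque"])
im=snap("wrist","w2");print(spot("tee_bar","wrist"))
hsv=cv2.cvtColor(im,cv2.COLOR_RGB2HSV);m=((hsv[...,0]>14)&(hsv[...,0]<32)&(hsv[...,1]>110)).astype(np.uint8)
n,l,s,ce=cv2.connectedComponentsWithStats(m)
for a,b in zip(s,ce):
    if 150<a[4]<9e4:print(a,b)
for y in(-.032,.032):print([np.round(proj("wrist",[.557+d,.16+y,z]),1) for d in(-.006,.006) for z in(.107,.093)])
E
```

```text
time: 5.4
position: [0.5598, 0.1517, 0.152]
ee_rot: [0.0, 0.71, 0.704, 0.001]
wrist_force: [-0.3, 0.4, 1.4]
gripper_width: 0.0852
finger_force: 0.0
89.56748349764696 [0.55981426 0.15173063 0.15196041] [ 0.04203478 -0.00888996  0.04492609]
[(0.97, [0.5617, 0.167, 0.108])]
[ 304  151   27   79 1301] [317.23750961 188.45734051]
[347 173  25  17 298] [358.13087248 179.51677852]
[361 253  23  16 259] [371.17760618 259.57142857]
[328 281  27  23 385] [340.97402597 290.37922078]
[array([308.6, 233. ]), array([309.2, 226.4]), array([323.3, 232.9]), array([323.1, 226.3])]
[array([307.1, 154.8]), array([307.8, 152.2]), array([323. , 154.6]), array([322.8, 152.1])]
```

View pics/w2.png

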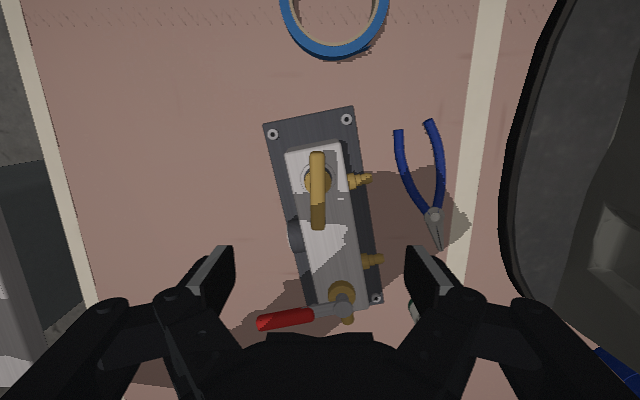

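```bash
cat >> h.py <<'E'
def avg(n=6):
    P=[];Y=[];W=[];F=[]
    for i in range(n):
        r.camera("side");o,Q,t=st();P.append(t);Y.append(yaw());W.append(o["wrist_torque"]);F.append(o["wrist_force"])
    print("pos",np.mean(P,0).round(4),"sd",np.std(P,0).round(4),"yaw",np.round(Y,1).mean().round(2),"tz",np.round([w[2] for w in W],3),np.mean(W,0).round(3),"F",np.mean(F,0).round(1),"q7",o["qpos"][6].round(2),"w",o["gripper_width"],"t",o["time"])
    return np.mean(P,0)
E
python3 - <<'E'
from h import *
avg()
r.camera("wrist");print(spot("tee_bar","wrist"))
E
```

```text
pos [0.5595 0.1524 0.1517] sd [0.0002 0.     0.0003] yaw 89.6 tz [ 0.032 -0.025  0.028 -0.014  0.021 -0.02 ] [0.019 0.002 0.004] F [-0.1  0.  -0.1] q7 -0.63 w 0.08527448612596493 t 5.8
[(0.67, [0.5591, 0.1638, 0.1058])]
```

```bash
python3 -m jog '[[[0,0,0,10.5,0,10,1],[0,0,-0.4,0,0,26,1],[0,0,0,0,0,26,1],[0,0,0,0,0,0,1],[0,0,0,0,0,0,1]]]'
python3 - <<'E'
from h import *
avg(2);snap("wrist","w3");print(spot("tee_bar","wrist"))
im=cv2.imread("pics/w3.png");snap("side","s3")
s=cv2.imread("pics/s3.png")[150:290,260:400]
cv2.imwrite("pics/c3.png",np.hstack([cv2.resize(im[100:360,180:440],(390,390)),cv2.resize(s,(390,390),interpolation=cv2.INTER_CUBIC)]))
E
```

```text
time: 6.52
position: [0.5594, 0.1635, 0.0893]
ee_rot: [-0.0, 0.707, 0.708, 0.0]
wrist_force: [0.0, 0.3, -0.6]
gripper_width: 0.0858
finger_force: 0.0
pos [0.5599 0.1634 0.0898] sd [0.0001 0.0001 0.0001] yaw 90.05 tz [0.021 0.063] [-0.019  0.008  0.042] F [0.5 0.3 0.5] q7 -0.69 w 0.0850644707665337 t 6.625
[(0.57, [0.561, 0.1662, 0.1059])]
```

View pics/c3.png

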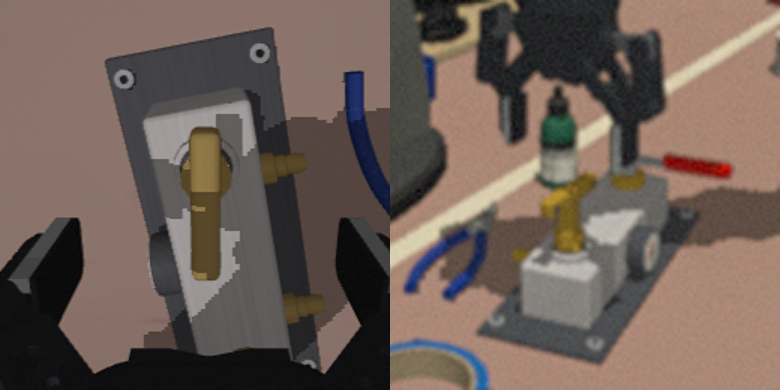

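Run:
```python
from h import *
o,Q,t=st()
print(t)
for c in("side","wrist"):
    print(c,[np.round(proj(c,t+Q.apply(v)),0) for v in([0,0,0],[0,.043,-.015],[0,-.043,-.015],[0,.043,.0],[0,0,-.1])], np.round(proj(c,[.5585,.162,.1]),0))
print(r.get_calibration("wrist"))
```

```text
[0.55970045 0.16290637 0.08963702]
side [array([323., 224.]), array([306., 212.]), array([341., 222.]), array([306., 218.]), array([323., 178.])] [324. 219.]
wrist [array([320., 227.]), array([392., 236.]), array([247., 236.]), array([386., 227.]), array([320., 351.])] [318. 235.]
{'fx': 287.5339225263704, 'fy': 287.5339225263704, 'cx': 319.24363726696504, 'cy': 196.4923369258028, 'T': array([[ 9.99999729e-01, -2.51533658e-05,  7.36435968e-04,
         5.59360035e-01],
       [ 1.85634311e-04, -9.58583354e-01, -2.84812077e-01,
         2.34156239e-01],
       [ 7.13099242e-04,  2.84812137e-01, -9.58583089e-01,
         2.61451365e-01],
       [ 0.00000000e+00,  0.00000000e+00,  0.00000000e+00,
         1.00000000e+00]])}
```

```bash
python3 -m jog '[[[0,0,0,0,0,0,-1],[0,0,0,0,0,0,-1],[0,0,0,0,0,0,-1],[0,0,0,0,0,0,-1],[0,0,0,0,0,0,-1],[0,0,0,0,0,0,-1],[0,0,0,0,0,0,-1],[0,0,0,0,0,0,-1]]]'
python3 - <<'E'
from h import *
avg(2);im=snap("wrist","w4");s=snap("side","s4")[150:290,260:400,::-1]
cv2.imwrite("pics/c4.png",np.hstack([cv2.resize(im[100:360,180:440,::-1],(390,390)),cv2.resize(s,(390,390),interpolation=cv2.INTER_CUBIC)]))
E
```

```text
time: 7.78
position: [0.5592, 0.1627, 0.0888]
ee_rot: [0.0, 0.707, 0.707, -0.0]
wrist_force: [0.2, 0.3, -0.6]
gripper_width: -0.0
finger_force: 0.0
pos [0.5592 0.1627 0.0888] sd [0. 0. 0.] yaw 90.0 tz [ 0.001 -0.024] [ 0.029 -0.026 -0.012] F [-0.2  0.7 -0.4] q7 -0.69 w -0.00013023564649748462 t 7.875
```

View pics/c4.png

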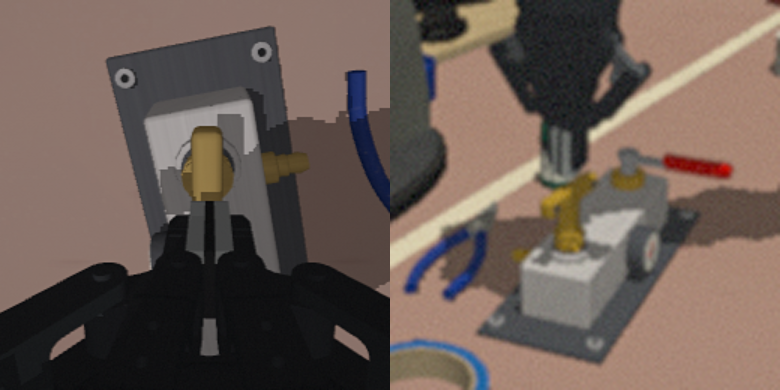

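```bash
python3 -m jog '[[[0,0,0,0,0,0,1],[0,0,0,0,0,0,1],[0,0,0,0,0,0,1],[0,0,0,0,0,0,1],[0,0,0,0,0,0,1],[0,0,0,0,0,0,1],[0,0,0,0,0,0,1],[0,0,0,0,0,12,1],[0,0,0,0,0,12,1],[0,0,0,0,0,12,1],[0,0,0,0,0,0,1],[0,0,0,0,0,0,1]]]'
python3 - <<'E'
from h import *
avg(2);im=snap("wrist","w5");s=snap("side","s5")[150:290,260:400,::-1]
cv2.imwrite("pics/c5.png",np.hstack([cv2.resize(im[100:360,180:440,::-1],(390,390)),cv2.resize(s,(390,390),interpolation=cv2.INTER_CUBIC)]))
E
```

```text
time: 9.48
position: [0.5592, 0.1629, 0.0528]
ee_rot: [-0.0, 0.707, 0.707, 0.0]
wrist_force: [0.2, -0.8, -0.5]
gripper_width: 0.0851
finger_force: 0.0
pos [0.5595 0.1629 0.0531] sd [0.     0.     0.0001] yaw 90.0 tz [0.056 0.023] [-0.044  0.011  0.04 ] F [ 0.5 -0.1 -0.7] q7 -0.72 w 0.0853396739346232 t 9.575
```

View pics/c5.png

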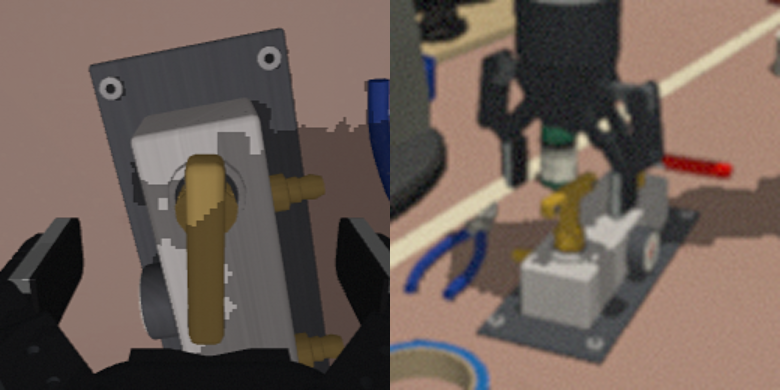

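Run:
```python
from h import *
for yc in (.160,.163,.166):
  print(yc,[np.round(proj("wrist",[.558,yc+y,.107]),1) for y in(-.032,.032)])
print(np.round(proj("wrist",[.552,.163,.107]),1),np.round(proj("wrist",[.564,.163,.107]),1))
```

```text
0.16 [array([316.7, 333. ]), array([316.3, 211.9])]
0.163 [array([316.7, 328. ]), array([316.3, 205.4])]
0.166 [array([316.6, 323. ]), array([316.3, 198.8])]
[303.6 270.9] [329.4 270.9]
```

```bash
python3 -m jog '[[[0,0,0,0,-1,0,1],[0,0,0,0,0,0,-1],[0,0,0,0,0,0,-1],[0,0,0,0,0,0,-1],[0,0,0,0,0,0,-1],[0,0,0,0,0,0,-1],[0,0,0,0,0,0,-1],[0,0,0,0,0,0,-1]]]'
python3 -c "
from h import *
avg(6)"
```

```text
time: 10.68
position: [0.5583, 0.1627, 0.0529]
ee_rot: [0.0, 0.707, 0.707, 0.0]
wrist_force: [-1.0, 0.2, 1.7]
gripper_width: 0.0106
finger_force: 61.3
pos [0.5583 0.1627 0.0529] sd [0. 0. 0.] yaw 90.0 tz [-0.004  0.035  0.047  0.007  0.065  0.004] [-0.105  0.023  0.026] F [ 0.  -0.7  2.4] q7 -0.72 w 0.01101224274978957 t 10.975
```

```bash
python3 -m jog '[[[0,0,4,0,0,0,-1],[0,0,4,0,0,0,-1],[0,0,4,0,0,0,-1],[0,0,4,0,0,0,-1],[0,0,4,0,0,0,-1],[0,0,4,0,0,0,-1],[0,0,4,0,0,0,-1],[0,0,4,0,0,0,-1],[0,0,4,0,0,0,-1],[0,0,4,0,0,0,-1],[0,0,4,0,0,0,-1],[0,0,4,0,0,0,-1]]]'
python3 -c "
from h import *
avg(4)"
```

```text
time: 12.48
position: [0.5584, 0.1627, 0.0529]
ee_rot: [0.0, 0.934, 0.358, 0.0]
wrist_force: [-0.4, -0.7, 2.1]
gripper_width: 0.0106
finger_force: 61.5
pos [0.5584 0.1627 0.0529] sd [0. 0. 0.] yaw 42.0 tz [-0.059 -0.033 -0.078 -0.037] [-0.124 -0.107 -0.052] F [ 0.3 -0.4  2.4] q7 -1.43 w 0.011063248032175583 t 12.675
```

```bash
python3 -m jog '[[[0,0,2.5,0,0,0,-1],[0,0,2.5,0,0,0,-1],[0,0,2.5,0,0,0,-1],[0,0,2.5,0,0,0,-1]]]' >/dev/null
python3 -c "
from h import *
avg(5)"
python3 -m jog '[[[0,0,2.5,0,0,0,-1],[0,0,2.5,0,0,0,-1],[0,0,2.5,0,0,0,-1]]]'>/dev/null
python3 -c "
from h import *
avg(5)"
```

```text
pos [0.5584 0.1627 0.0529] sd [0. 0. 0.] yaw 31.94 tz [-0.081 -0.064 -0.053 -0.063 -0.038] [-0.223 -0.325 -0.06 ] F [ 1.3 -1.3  3.5] q7 -1.58 w 0.011023016009113727 t 13.425
pos [0.5584 0.1627 0.0529] sd [0. 0. 0.] yaw 24.44 tz [-0.064  0.003 -0.065 -0.075 -0.038] [-0.285 -0.527 -0.048] F [ 1.9 -1.1  4.2] q7 -1.69 w 0.01103042571457842 t 14.05
```

```bash
python3 -m jog '[[[0,0,2.5,0,0,0,-1],[0,0,2.5,0,0,0,-1],[0,0,2.5,0,0,0,-1]]]' >/dev/null
python3 -c "
from h import *
avg(5)"
```

```text
pos [0.5583 0.1627 0.0529] sd [0. 0. 0.] yaw 16.94 tz [-0.076 -0.014 -0.021 -0.037 -0.024] [-0.378 -0.67  -0.034] F [ 3.2 -1.8  4.7] q7 -1.81 w 0.010843513237760505 t 14.675
```

```bash
python3 -m jog '[[[0,0,2.5,0,0,0,-1],[0,0,2.5,0,0,0,-1],[0,0,2.5,0,0,0,-1]]]'>/dev/null
python3 -c "
from h import *
avg(5)"
```

```text
pos [0.5583 0.1627 0.0529] sd [0. 0. 0.] yaw 9.44 tz [-0.01  -0.117 -0.035 -0.025 -0.065] [-0.461 -0.767 -0.05 ] F [ 3.  -1.7  5. ] q7 -1.92 w 0.011320256473869212 t 15.3
```

```bash
python3 -m jog '[[[0,0,2.5,0,0,0,-1],[0,0,2.5,0,0,0,-1],[0,0,2.5,0,0,0,-1]]]' >/dev/null
python3 -c "
from h import *
avg(5)"
```

```text
pos [0.5583 0.1627 0.0529] sd [0. 0. 0.] yaw 2.06 tz [0.334 0.263 0.265 0.264 0.291] [-0.502 -0.802  0.283] F [ 3.1 -2.   5.3] q7 -2.03 w 0.010962857175015718 t 15.925
```

```bash
python3 -m jog '[[[0,0,2.5,0,0,0,-1],[0,0,2.5,0,0,0,-1],[0,0,2.5,0,0,0,-1]]]'>/dev/null
python3 -c "
from h import *
avg(5)"
```

```text
pos [0.5583 0.1627 0.0529] sd [0. 0. 0.] yaw -5.44 tz [0.461 0.387 0.359 0.345 0.341] [-0.511 -0.809  0.379] F [ 3.3 -2.1  5.4] q7 -2.14 w 0.010888907954574223 t 16.55
```

```bash
python3 -m jog '[[[0,0,2.5,0,0,0,-1]]]'
python3 -c "
from h import *
avg(8)"
```

```text
time: 16.68
position: [0.5583, 0.1626, 0.0528]
ee_rot: [0.0, 0.998, -0.069, 0.0]
wrist_force: [2.8, -1.9, 5.9]
gripper_width: 0.0111
finger_force: 62.1
pos [0.5583 0.1626 0.0529] sd [0. 0. 0.] yaw -7.91 tz [0.471 0.385 0.418 0.414 0.353 0.421 0.389 0.406] [-0.516 -0.792  0.407] F [ 3.4 -2.   5.1] q7 -2.17 w 0.011025499184338556 t 17.075
```

```bash
python3 -m jog '[[[0,0,0,0,0,0,0.3],[0,0,0,0,0,0,0.3],[0,0,0,0,0,0,0.3],[0,0,0,0,0,0,0.3],[0,0,0,0,0,0,0.3],[0,0,0,0,0,-20,0.3],[0,0,0,0,0,-30,0.3],[0,0,0,0,0,-30,0.3],[0,0,0,0,0,0,0.3],[0,0,0,0,0,0,0.3]]]'
python3 -c "
from h import *
avg(2);print(togo([.5217,.0238,.13]))
snap('wrist','w6')
for i in range(3): print(spot('lever_grip','wrist'),spot('tee_bar','wrist'));r.camera('wrist')
"
```

```text
time: 18.32
position: [0.5577, 0.1625, 0.1323]
ee_rot: [0.0, 0.998, -0.069, -0.0]
wrist_force: [0.1, -0.1, 0.7]
gripper_width: 0.0554
finger_force: 0.0
pos [0.5573 0.1624 0.1317] sd [0.0001 0.     0.0001] yaw -8.0 tz [0.011 0.008] [0.027 0.009 0.009] F [-0.  -0.  -0.7] q7 -2.16 w 0.05564509727531871 t 18.425
[-16.  142.2   1.8]
[(0.59, [0.5493, 0.0291, 0.0812])] [(0.85, [0.5639, 0.1615, 0.106])]
[(0.71, [0.548, 0.0323, 0.0815])] [(0.62, [0.5652, 0.1642, 0.1084])]
[(0.71, [0.5512, 0.03, 0.0818])] [(0.96, [0.561, 0.1625, 0.1101])]
```

```bash
python3 -m jog '[[[0,0,0,-5,47,0,0.3],[0,0,0,-5,47,0,0.3],[0,0,0,-6,48,0,0.3],[0,0,-9.4,0,0,0,0.3],[0,0,-9.3,0,0,0,0.3],[0,0,0,0,0,0,0.3],[0,0,0,0,0,0,0.3]]]'
python3 - <<'E'
from h import *
avg(2);im=snap('wrist','w7')
print(spot('lever_grip','wrist'),togo([.5217,.0238,.033]))
hsv=cv2.cvtColor(im,cv2.COLOR_RGB2HSV);m=(((hsv[...,0]<8)|(hsv[...,0]>172))&(hsv[...,1]>170)&(hsv[...,2]>60)).astype(np.uint8)
n,l,s,ce=cv2.connectedComponentsWithStats(m)
for i in range(1,n):
    if s[i][4]>150:
        print(s[i],ce[i]);p=np.argwhere(l==i)[:,::-1].astype(np.float32);rc=cv2.minAreaRect(p);b=cv2.boxPoints(rc)
        w=np.array([ray("wrist",q,.0835) for q in b]);print(w.round(4),w.mean(0))
E
```

```text
time: 19.8
position: [0.5227, 0.0244, 0.1328]
ee_rot: [-0.0, 0.996, 0.092, 0.0]
wrist_force: [0.7, -0.2, -0.3]
gripper_width: 0.0555
finger_force: 0.0
pos [0.5227 0.0244 0.1328] sd [0. 0. 0.] yaw 10.6 tz [-0.012 -0.021] [ 0.014  0.015 -0.016] F [ 0.6 -0.3 -0.3] q7 -1.61 w 0.05558949518413047 t 19.9
[(0.64, [0.5499, 0.0289, 0.0846])] [-1.1  0.5 99.8]
[ 314  166   17   70 1094] [322.13528336 200.5630713 ]
[[0.5526 0.0331 0.0835]
 [0.5549 0.0209 0.0835]
 [0.4977 0.0095 0.0835]
 [0.4953 0.0226 0.0835]] [0.52514845 0.02150135 0.0835    ]
```

```bash
python3 -m jog '[[[0,0,0,1.5,2.5,25,0.3],[0,0,0,0,0,25,0.3],[0,0,0,0,0,25,0.3],[0,0,0,0,0,25,0.3],[0,0,0,0,0,0,0.3],[0,0,0,0,0,0,-1],[0,0,0,0,0,0,-1],[0,0,0,0,0,0,-1],[0,0,0,0,0,0,-1],[0,0,0,0,0,0,-1],[0,0,0,0,0,0,-1]]]'
python3 - <<'E'
from h import *
avg(3);im=snap("wrist","w8");s=snap("side","s8")[150:290,260:400,::-1]
cv2.imwrite("pics/c8.png",np.hstack([cv2.resize(im[100:360,180:440,::-1],(390,390)),cv2.resize(s,(390,390),interpolation=cv2.INTER_CUBIC)]))
E
```

```text
time: 21.38
position: [0.5253, 0.0229, 0.034]
ee_rot: [-0.0, 0.996, 0.094, 0.001]
wrist_force: [-2.2, 1.6, 5.1]
gripper_width: 0.0129
finger_force: 58.4
pos [0.5253 0.0229 0.034 ] sd [0. 0. 0.] yaw 10.8 tz [0.184 0.22  0.145] [0.328 0.327 0.183] F [-1.9  1.1  5.1] q7 -1.64 w 0.012774292621376797 t 21.525
```

```bash
python3 -m jog '[[[0,0,-7.5,0.5,7.8,0,-1],[0,0,-7.5,0.5,7.8,0,-1],[0,0,-7.5,0.5,7.8,0,-1],[0,0,-7.5,0.5,7.8,0,-1]]]'
python3 -c "
from h import *
avg(2)"
```

```text
time: 22.12
position: [0.539, -0.0043, 0.034]
ee_rot: [-0.0, 0.937, 0.351, 0.001]
wrist_force: [-0.6, 3.9, 3.4]
gripper_width: 0.0128
finger_force: 58.4
pos [ 0.5394 -0.0047  0.034 ] sd [0.0002 0.0002 0.    ] yaw 41.15 tz [0.473 0.392] [0.962 0.343 0.433] F [-1.5  4.5  6.2] q7 -1.15 w 0.012582009674020182 t 22.225
```

```bash
python3 -m jog '[[[0,0,-7.5,0.5,7.8,0,-1],[0,0,-7.5,0.5,7.8,0,-1],[0,0,-7.5,0.5,7.8,0,-1],[0,0,-7.5,0.5,7.8,0,-1],[0,0,-7.5,0.5,7.8,0,-1],[0,0,-7.5,0.5,7.8,0,-1]]]'
python3 -c "
from h import *
avg(2)"
```

```text
time: 22.98
position: [0.5793, -0.0237, 0.034]
ee_rot: [-0.001, 0.731, 0.682, 0.001]
wrist_force: [-2.4, 6.9, 5.3]
gripper_width: 0.0127
finger_force: 58.9
pos [ 0.5799 -0.0237  0.034 ] sd [0.0002 0.     0.    ] yaw 86.2 tz [0.295 0.321] [1.157 0.609 0.308] F [-2.8  5.3  7.2] q7 -0.44 w 0.012992875507421262 t 23.075
```

```bash
python3 -m jog '[[[0,0,-6,0.3,6.2,0,-1],[0,0,-6,0.3,6.2,0,-1],[0,0,-3,0,3.1,0,-1],[0,0,-1.5,0,1.5,0,-1],[0,0,0,0,0,0,-1]]]'
python3 -c "
from h import *
avg(3)"
```

```text
time: 23.7
position: [0.5938, -0.0227, 0.0339]
ee_rot: [-0.002, 0.628, 0.778, -0.0]
wrist_force: [-9.9, 6.9, 11.5]
gripper_width: 0.0128
finger_force: 60.6
pos [ 0.5938 -0.0227  0.0339] sd [0. 0. 0.] yaw 102.1 tz [-1.057 -1.042 -1.084] [ 1.36   1.9   -1.061] F [-9.4  6.4 11.3] q7 -0.2 w 0.012682991534620538 t 23.85
```

```bash
python3 -m jog '[[[0,0,0,0,0,0,-0.3],[0,0,0,0,0,0,-0.3],[0,0,0,0,0,0,-0.3],[0,0,0,0,0,0,-0.3],[0,0,0,0,0,-20,-0.3],[0,0,0,0,0,-40,-0.3],[0,0,0,0,0,-40,-0.3],[0,0,0,-30,0,-40,-0.3],[0,0,0,-50,-30,-30,-0.3],[0,0,0,-50,-30,0,-0.3],[0,0,0,0,0,0,-0.3],[0,0,0,0,0,0,-0.3]]]'
python3 - <<'E'
from h import *
avg(2)
s=snap("side","s9")[150:290,260:400,::-1];t=snap("top","t9")[165:255,225:365,::-1]
for n in("green_bottle","pliers","blue_tape","lever_grip","tee_bar"):print(n,spot(n,"top"))
cv2.imwrite("pics/c9.png",np.hstack([cv2.resize(s,(360,360),interpolation=cv2.INTER_CUBIC),cv2.resize(t,(440,360),interpolation=cv2.INTER_CUBIC)]))
E
```

```text
time: 25.35
position: [0.5657, -0.1622, 0.2025]
ee_rot: [0.0, 0.628, 0.778, 0.0]
wrist_force: [-0.3, 1.1, 0.2]
gripper_width: 0.03
finger_force: 0.0
pos [ 0.566  -0.1609  0.2021] sd [0.     0.0002 0.0001] yaw 102.35 tz [-0.02  0.05] [ 0.016 -0.023  0.015] F [ 0.2  0.6 -0.8] q7 0.18 w 0.030104058772831337 t 25.45
green_bottle [(0.71, [0.6836, -0.0209, 0.066])]
pliers [(0.59, [0.6907, 0.1437, 0.005])]
blue_tape [(0.93, [0.5739, 0.3272, 0.0255])]
lever_grip [(0.71, [0.5833, -0.0026, 0.0805])]
tee_bar [(0.53, [0.556, 0.1566, 0.1075])]
```

View pics/c9.png

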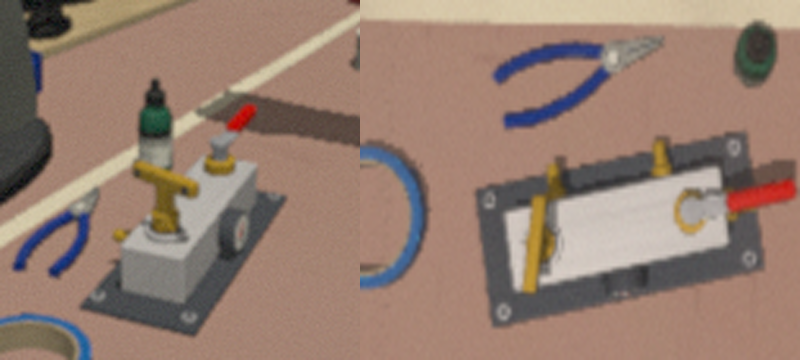

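The combined view shows the lever (right panel, about 760,195) lined up with the manifold's long axis, so it is fully open. The tee bar (537,243) has turned about 98°, and the bottle, pliers and tape are where they started.

```bash
python3 -c "
from rig import r
print(r.hand_in())"
```

```text
the job is handed in; nothing more can be done
None
```

I tightened the plug to about 0.45–0.5 N m (estimated; the sensor settled at 0.41, which can read up to 0.1 low), then swung the valve lever to its open stop, released everything without disturbing the bottle, pliers or tape, and handed in at about 25 s; no verdict came back.

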